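# Change the filter cartridge in the kitchen's water station

### The job

Change the filter cartridge in the water station: press the spent one down until its push-push catch lets go and it pops up, then lift it out and stand it upright in the metal tray. Put the fresh cartridge, which stands on the table, into the empty bay and press it down until the catch keeps it down at the height the old one had. Press slowly and by feel, only as far as the catch's end stop and never leaning hard on it, and leave the mug, the oil bottle and the sugar jar where they are.

Things in the scene. Friction and masses are not known exactly. Their poses are not given: they have to be found in the camera images.
- station: The water station, fixed: low steel box, black deck on its left part, 180 mm deep (its x), 300 mm wide (its y, -240 to +60 mm), deck 130 mm above the table. Origin: on the table below the centre of the filter bay; z up; at yaw 0 its front (-x) faces the robot. At its right end (y -240 to -130, x -30 to +90 mm) a spout column and a clear tank rise to 252 mm; the rest of the deck is bare.
- spout (a point): Underside of the spout's nozzle, 202 mm above the table, 128 mm in front of the bay's centre and 185 mm to its right (station's x and y); the spout arm runs from there back to the column at heights up to 248 mm. Below it a drip tray 18 mm high, 110 x 110 mm, juts out of the station's front; the mug stands on it.
- bay_mouth (a point): Centre of the filter bay's mouth, at deck height (130 mm); axes as the station's. The bay is a straight vertical shaft, 44 mm along x by 60 mm along y, with a 5 mm wide 45-degree chamfer round its mouth. Its floor is the sprung platform.
- platform: Sprung plate 38 x 54 mm in the bay, on which the cartridge's foot rests; origin: centre of its top face, 76 mm below the deck when held, 55 mm below it when up. The push-push catch that holds it lets go, or takes hold, only when the plate is pressed past the held point to the catch's end stop and then allowed back up; stopped short of that, the plate returns to where it was (held, or up).
- catch (a joint): Height of the platform in m: about +0.001 = held, +0.022 = popped up, less than 0 = pressed past. The end stop lies 7 to 18 mm below held, unlike from station to station and unseen: it is felt. A push takes 3 to 9 N on the way (a short jolt where the catch starts to turn), then climbs about 5 N per mm. A steady 12 N means it has changed over; 30 N breaks it. Unloaded, the plate rises within 0.5 s.
- spent: The spent filter cartridge, at first held down in the bay: upright white plastic block 40 mm (its x) by 56 mm (its y), 84 mm high, with a grey push pad 28 x 44 mm, 8 mm high, on top: 92 mm in all; 0.18 to 0.35 kg. Origin: centre of its underside; z up; same after a half turn. Held, its top is 16 mm above the deck; popped up, 37 mm, so that 29 mm of the block's sides can be gripped.
- fresh: The fresh filter cartridge, of exactly the same shape and size as the spent one, standing upright on the table to the left of the station. Origin: centre of its underside; z up.
- tray: An open aluminium tray fixed on the table, 140 mm (its x) by 110 mm (its y), 40 mm high, walls and floor 4 mm thick. Origin: centre of its underside; z up.
- mug: White mug, 76 mm across and 90 mm high, on the station's drip tray under the spout. Origin: centre of its underside. To be left alone.
- oil: Amber oil bottle, 60 mm across and 200 mm high, on the table at the left. Origin: centre of its underside. To be left alone.
- sugar: Glass jar with a metal lid, 72 mm across and 100 mm high, on the table beyond the station. Origin: centre of its underside. To be left alone.
Mind the look-alikes: they are no part of the job. Leave any purple, turquoise or yellow look-alike of the fresh alone.

How it is judged:
By the outcome, as a careful person would: the job done as asked, in the order asked, and still so for the second after the job is handed in, with the robot touching nothing.
It also fails if it takes over 72 s, if anything falls off the work surface, if the arm or the gripper's body presses on something with over 40 N, if the wrist force passes 120 N, or if a joint passes its speed limit or range.

### The arm

A 6-joint arm with a two-finger parallel gripper is mounted at the origin on the work surface. World frame = base frame: x ahead of the robot, y to its left, z up, the work surface at z = 0. Lengths are in m, angles in rad, forces in N, time in s.
With the tool pointing down it reaches from about 0.225 to 0.875 m from the base axis. Payload 3.4 kg.
Tool frame: the origin (TCP) lies midway between the tips of the shut fingers; the grasp point (between the pads) lies 19 mm behind it; z points along the fingers, y is the line along which they close (so a half turn about z gives the same grasp; the last joint's range is limited). The gripper opens to 85 mm and grips with 20 to 120 N. Pads are 22 mm wide; open, the fingers measure 114 mm over their backs; the gripper's body (76 mm by 85 mm) begins 54 mm behind the grasp point. The pads swing forward as they close: fully open they stand 13 mm farther back than shut.
Start: joints at [1.221, 0.276, 1.505, -0, 1.361, -0.121], TCP at [0.13, 0.56, 0.231] pointing down, gripper open.
Joint ranges: [-2.89, 2.89], [-0.75, 2.08], [0.22, 2.7], [-1.18, 4.32], [0.11, 2.71], [-2.7, 2.7]. Speed limits (rad/s): [2.57, 2.57, 3.14, 3.14, 3.14, 3.14].

### API

Orientations are given as a unit quaternion [w, x, y, z].
In Python, from rig import * gives the robot as it stands.
- The arm moves only by the tool apply_moves, never from a script. Its argument "steps" is one flat list of numbers, 4 for each row, row after row: the shift along the world's x, y, z in cm, then the turn about the world's z in degrees. A call has 1 to 8 rows; each row is the pose to reach, as a shift and turn from the pose commanded when the call began; what a row does not reach only later rows make up. A row lasts 1/12 s, in which the tool goes at most 41.7 mm and 7.16 degrees, less where a joint would pass 70% of its speed; a pose out of reach is approached as far as the arm can. A call with a gripper value outside its range is refused whole. "jaw" is the closure in counts, from 0 (fully open) to 255 (shut), set as the call begins (left out, the last holds). The fingers move at their own pace and stop on an object; "newtons" is the grip in N (left out, the last holds). Time passes only in rows, so rows that repeat a pose let the fingers close. It gives the time, the measured TCP pose, the force, the opening and the grip force at its end, in the units of the state.
- get_state(): the state, without advancing time (a new reading comes with each control period).
- get_image(name): name is "side" or "top"; returns the picture (384x512x3 uint8, red, green, blue); there is no depth.
- calibration(name): a dict with "fx", "fy", "cx", "cy" (pixels), "xyz" and "rotation" of the camera in the world. Camera axes: x right, y up, looking along -z (the intrinsics and any distortion apply to the point x, -y, -z); pixel columns grow to the right and rows downward; lengths in m; the calibration is good to about 2 mm. A picture is of the moment at which its call begins. calibration takes no time and is no camera call.
- sign_off(): hands the job in; it is judged then, once.
The state is a dict: "clock": time; "qpos": joint angles; "qd": joint speeds; "effort": joint torques, N m; "position": TCP position; "ee_rot": TCP orientation; "contact_force": force on the tool from outside, world axes, zero at the start; "moment": the same for the moment, N m; "width": finger opening in m; "gripper_force": force on a finger pad.
Only numpy, scipy, OpenCV 4.12 (cv2) and the standard library are available. Lean on these libraries where they do the work, as an engineer would, in place of code of your own. Each camera call takes 0.05 s, during which the arm holds its last target. There are 200 camera calls.

## Working session

There is one attempt and no reset: what is moved stays moved. The work goes in short steps, Python scripts to look and compute and a tool call to move; the robot and the scene stay as the last step left them, time stands still between calls to the robot, and variables do not carry over. Pictures are saved under pics/ and viewed, at most 10 in all, crops included, and the job is handed in when it is done.

Besides the shell and the picture viewer there is one more tool, called after ">>>" in YAML: its name, and indented under it one key for each argument. apply_moves: Moves the arm, as the interface text tells. Its arguments: {"type":"object","properties":{"steps":{"type":"array","items":{"type":"number"}},"jaw":{"type":"number"},"newtons":{"type":"number"}},"required":["steps"]}

```bash
mkdir -p pics; python3 - <<'E'
from rig import *
import cv2
for n in("top","side"):
    im=get_image(n); cv2.imwrite(f"pics/{n}0.png",im[:,:,::-1]); cv2.imwrite(f"pics/{n}0b.png",cv2.resize(im[:,:,::-1],(800,600),interpolation=cv2.INTER_CUBIC))
    print(n,calibration(n))
print(get_state())
E
```

```text
top {'fx': 460.9262131220254, 'fy': 460.9262131220254, 'cx': 264.7282120704168, 'cy': 193.2952903219408, 'xyz': array([0.4024555 , 0.05610727, 1.3447799 ]), 'rotation': array([ 0.7118388 ,  0.04426861, -0.05525354, -0.69876524])}
side {'fx': 389.917639753955, 'fy': 389.917639753955, 'cx': 257.71198297370717, 'cy': 193.34319490614115, 'xyz': array([0.248751  , 0.65065822, 0.74901469]), 'rotation': array([-0.19035804, -0.09084075,  0.39376349,  0.89468547])}
{'clock': 0.1, 'qpos': array([ 1.22100669e+00,  2.76533923e-01,  1.50596369e+00,  5.32612906e-07,
        1.36071175e+00, -1.20999708e-01]), 'qd': array([ 0.00042027, -0.00115518, -0.00208667,  0.00162685, -0.00103949,
        0.00107755]), 'effort': array([ 2.39612244e-03, -4.17693794e+01, -2.46406639e+01, -2.13760181e-04,
        5.81693865e-03,  1.32226816e-05]), 'position': array([0.1302582 , 0.55958703, 0.23054205]), 'ee_rot': array([-1.88783103e-04,  1.14145648e-01,  9.93463697e-01, -7.86001059e-04]), 'contact_force': array([-0.61340794,  0.95468511, -0.4341626 ]), 'moment': array([-0.02544235, -0.06214402, -0.01755856]), 'gripper_force': 0.0, 'width': 0.0852920648146852}
```

View pics/top0b.png

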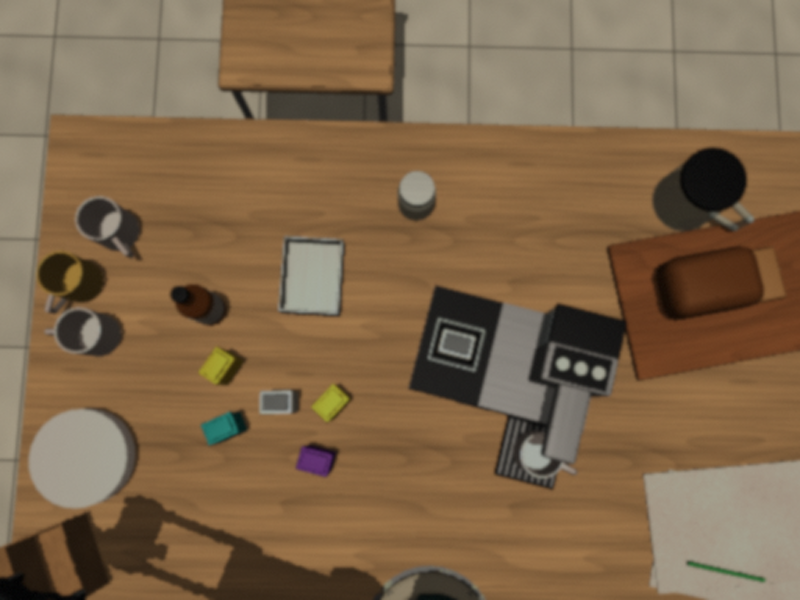

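View pics/side0b.png

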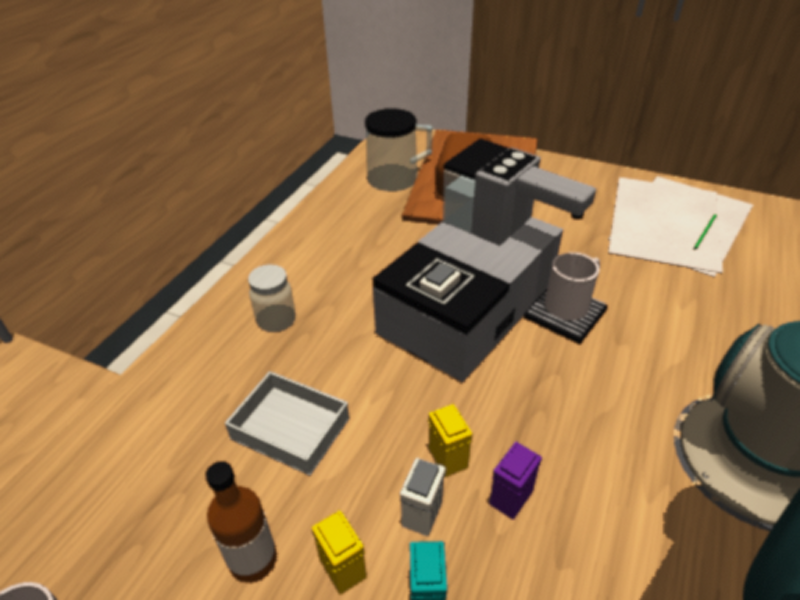

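The top view (800-wide picture) shows these things that could be taken for the fresh cartridge:
- White with a grey pad at (277,402). This matches the description.
- Yellow at (218,366) and (331,402).
- Turquoise at (222,428).
- Purple at (316,460).

The spent cartridge in the bay is at (457,345), the tray at (312,276), the oil bottle at (192,300) and the sugar jar at (417,190). I'll check the choice in close crops.

```bash
cat > h.py <<'E'
import numpy as np, cv2
from rig import *
from scipy.spatial.transform import Rotation as R
def cam(n):
    c=calibration(n); q=np.array(c['rotation']); return c,R.from_quat(q[[1,2,3,0]]).as_matrix()
def p2w(n,u,v,z):
    c,M=cam(n); d=M@np.array([(u-c['cx'])/c['fx'],-(v-c['cy'])/c['fy'],-1]); return c['xyz']+d*(z-c['xyz'][2])/d[2]
def w2p(n,P):
    c,M=cam(n); p=(np.atleast_2d(P)-c['xyz'])@M; return np.c_[c['cx']-c['fx']*p[:,0]/p[:,2], c['cy']+c['fy']*p[:,1]/p[:,2]]
E
python3 - <<'E'
import cv2,numpy as np
t=cv2.imread('pics/top0.png');s=cv2.imread('pics/side0.png')
def c(im,x,y,w,h):return cv2.resize(im[y:y+h,x:x+w],(400,300),interpolation=cv2.INTER_CUBIC)
cv2.imwrite('pics/crop1.png',np.vstack([np.hstack([c(t,157,242,40,30),c(t,258,180,80,60)]),np.hstack([c(s,245,285,60,45),c(s,232,150,100,75)])]))
E
```

```text
(no output)
```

View pics/crop1.png

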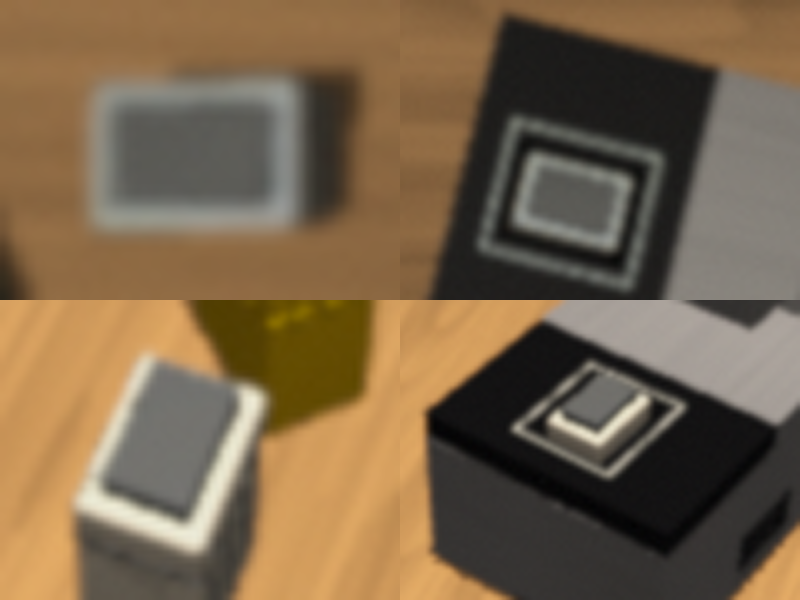

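The crops confirm that the white block with the grey pad is the fresh one. The spent one sits centred in the outlined bay. Next I turn the corners into poses.

```bash
cat > m.py <<'E'
from h import *
def quad(nm,n,pts,s,off,qo,z):
    P=np.array([p2w(n,(x-qo[0]+.5)/s-.5+off[0],(y-qo[1]+.5)/s-.5+off[1],z) for x,y in pts])[:,:2]
    e=[P[(i+1)%4]-P[i] for i in range(4)]
    L=[np.linalg.norm(v)*1000 for v in e]; A=[np.degrees(np.arctan2(v[1],v[0]))for v in e]
    print(nm,n,'c',P.mean(0).round(4),'L',np.round(L,1),'ang',np.round(A,1))
E
python3 - <<'E'
from m import *
quad('fresh pad','top',[(110,100),(272,100),(272,205),(110,205)],10,(157,242),(0,0),.092)
quad('fresh blk','top',[(92,78),(303,76),(301,231),(91,232)],10,(157,242),(0,0),.084)
quad('fresh pad','side',[(150,362),(238,390),(190,512),(103,485)],20/3,(245,285),(0,300),.092)
quad('fresh blk','side',[(145,353),(268,395),(200,553),(77,510)],20/3,(245,285),(0,300),.084)
quad('spent pad','top',[(532,162),(622,178),(612,245),(522,225)],5,(258,180),(400,0),.146)
quad('spent blk','top',[(527,152),(635,172),(617,252),(512,226)],5,(258,180),(400,0),.138)
quad('outline','top',[(512,118),(663,157),(630,288),(480,245)],5,(258,180),(400,0),.130)
quad('outline','side',[(588,362),(686,406),(610,478),(513,430)],4,(232,150),(400,300),.130)
quad('spent pad','side',[(598,372),(648,390),(610,430),(558,408)],4,(232,150),(400,300),.146)
k=.64
quad('tray','top',[(285,238),(344,240),(338,316),(279,312)],1/k,(0,0),(0,0),.04)
quad('tray','side',[(272,375),(349,404),(308,470),(228,423)],1/k,(0,0),(0,0),.04)
for nm,u,v,z in(('deckBL',436,287,.13),('deckFL',411,389,.13),('oil top',180,294,.2),('sugar',417,188,.1),('mug',540,455,.09),('yel1',331,402,.09),('yel2',218,366,.09),('spout',563,455,.248),('purple',316,460,.09),('turq',222,428,.09)):
    print(nm,p2w('top',u*k,v*k,z).round(3))
E
```

```text
fresh pad top c [0.4035 0.2743] L [43.4 27.9 43.3 27.9] ang [ -89.  -177.6   91.     2.7]
fresh blk top c [0.403  0.2741] L [56.9 41.5 56.4 41.2] ang [ -88.4 -178.4   91.3    2.3]
fresh pad side c [0.4019 0.2749] L [27.1 41.7 25.7 42.3] ang [-176.4   93.2    4.9  -84.9]
fresh blk side c [0.4013 0.2744] L [38.6 54.6 36.8 55.1] ang [-177.8   91.2    2.9  -87. ]
spent pad top c [ 0.5035 -0.0334] L [47.8 35.4 48.  33.4] ang [-99.  171.9  78.5  -8.3]
spent blk top c [ 0.5052 -0.0344] L [57.8 43.2 56.6 39.8] ang [-99.5 167.7  77.1 -10.7]
outline top c [ 0.5052 -0.0342] L [82.7 71.7 82.  69.6] ang [-103.5  166.2   75.1  -13.3]
outline side c [ 0.504  -0.0359] L [73.9 82.3 71.9 81.7] ang [ 167.    76.8  -13.5 -101.8]
spent pad side c [ 0.5013 -0.0349] L [34.7 44.7 36.7 42.8] ang [ 173.    80.3  -10.1 -102.4]
tray top c [0.6323 0.2261] L [109.  141.9 107.6 138.1] ang [-90.8 177.4  87.2  -2.1]
tray side c [0.6278 0.2322] L [134.6 119.5 145.5 101.7] ang [179.3  91.   -7.8 -94.2]
deckBL [0.602 0.001 0.13 ]
deckFL [0.428 0.041 0.13 ]
oil top [0.571 0.414 0.2  ]
sugar [0.785 0.036 0.1  ]
mug [ 0.32  -0.183  0.09 ]
yel1 [0.404 0.177 0.09 ]
yel2 [0.462 0.375 0.09 ]
spout [ 0.331 -0.187  0.248]
purple [0.306 0.2   0.09 ]
turq [0.357 0.362 0.09 ]
```

>>> apply_moves:
  steps: [1.2,-2,0,-4,3.3,-5.4,0,-10,5.4,-8.8,0,-16,7.5,-12.2,0,-23,9.6,-15.6,0,-30,11.7,-19,0,-37,13.8,-22.4,0,-44,16,-25.8,0,-51]
  jaw: 255
  newtons: 40

```text
clock: 0.77
position: [0.2905, 0.3002, 0.2311]
ee_rot: [-0.0, 0.533, 0.846, -0.0]
contact_force: [1.2, 0.2, -0.4]
width: -0.0
gripper_force: 0.0
```

>>> apply_moves:
  steps: [2.1,-3.4,-0.5,-7,4.2,-6.8,-1,-14,6.3,-10.2,-1.5,-20,8.4,-13.6,-2,-26,10.5,-17,-2.5,-32,12.7,-20.4,-3,-37,14.9,-23.8,-3.5,-39,17,-27.2,-4,-39]

```text
clock: 1.43
position: [0.461, 0.0281, 0.1909]
ee_rot: [-0.0, 0.784, 0.621, 0.0]
contact_force: [1.4, -0.1, 1.2]
width: 0.0004
gripper_force: 0.0
```

>>> apply_moves:
  steps: [1.8,-2.6,-0.5,0,3.4,-4.9,-1.5,0,4.4,-6.3,-2.5,0,4.4,-6.3,-3.6,0,4.4,-6.3,-3.6,0]

```text
clock: 1.85
position: [0.5028, -0.0332, 0.1526]
ee_rot: [-0.002, 0.784, 0.621, -0.002]
contact_force: [-0.6, 1.6, 0.5]
width: 0.0
gripper_force: 0.0
```

```bash
python3 - <<'E'
from h import *
a=get_image('top');b=get_image('side')
f=lambda im,x,y,w,h:cv2.resize(im[y:y+h,x:x+w,::-1],(400,300),interpolation=cv2.INTER_CUBIC)
cv2.imwrite('pics/c2.png',np.hstack([f(a,253,180,80,60),f(b,232,130,100,75)]))
print(get_state()['position'],get_state()['contact_force'])
E
```

```text
[ 0.50333639 -0.03229923  0.15458566] [ 0.23230302  0.75242031 -0.71093784]
```

View pics/c2.png

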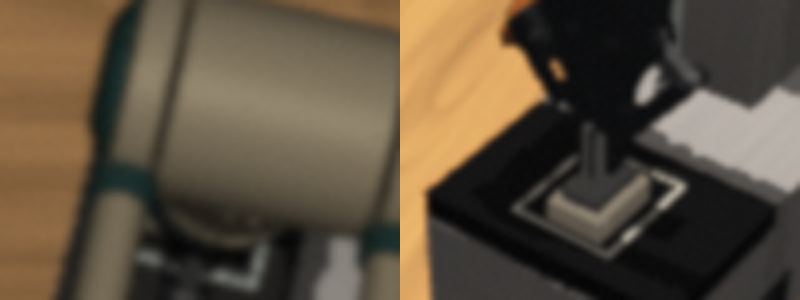

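The fingers are above the middle of the pad (side crop, about (603,170)). I start pressing.

>>> apply_moves:
  steps: [0,0,-0.2,0,0,0,-0.4,0,0,0,-0.6,0,0,0,-0.8,0,0,0,-0.9,0,0,0,-1.0,0,0,0,-1.1,0,0,0,-1.1,0]

```text
clock: 2.62
position: [0.5044, -0.0327, 0.1451]
ee_rot: [0.0, 0.783, 0.622, 0.0]
contact_force: [-1.5, 0.6, 7.5]
width: -0.0001
gripper_force: 3.5
```

>>> apply_moves:
  steps: [0,0,-0.1,0,0,0,-0.2,0,0,0,-0.3,0,0,0,-0.3,0]

```text
clock: 2.95
position: [0.5045, -0.0328, 0.1424]
ee_rot: [0.0, 0.783, 0.622, 0.0]
contact_force: [-2.1, 0.7, 7.5]
width: 0.0002
gripper_force: 3.7
```

>>> apply_moves:
  steps: [0,0,-0.1,0,0,0,-0.2,0,0,0,-0.3,0,0,0,-0.3,0]

```text
clock: 3.28
position: [0.5046, -0.0328, 0.1395]
ee_rot: [0.0, 0.783, 0.622, 0.0]
contact_force: [-2.1, 1.6, 8.2]
width: -0.0001
gripper_force: 3.9
```

>>> apply_moves:
  steps: [0,0,-0.1,0,0,0,-0.15,0,0,0,-0.15,0,0,0,-0.15,0]

```text
clock: 3.62
position: [0.5047, -0.0328, 0.1381]
ee_rot: [0.0, 0.783, 0.622, 0.001]
contact_force: [-1.9, 0.7, 8.4]
width: 0.0002
gripper_force: 4.0
```

>>> apply_moves:
  steps: [0,0,-0.1,0,0,0,-0.15,0,0,0,-0.15,0,0,0,-0.15,0]

```text
clock: 3.95
position: [0.5047, -0.0328, 0.1367]
ee_rot: [0.0, 0.783, 0.622, 0.001]
contact_force: [-2.4, 0.6, 7.5]
width: 0.0002
gripper_force: 4.2
```

>>> apply_moves:
  steps: [0,0,-0.1,0,0,0,-0.15,0,0,0,-0.15,0,0,0,-0.15,0]

```text
clock: 4.28
position: [0.5047, -0.0328, 0.1352]
ee_rot: [0.0, 0.783, 0.622, 0.001]
contact_force: [-1.4, 1.3, 8.2]
width: -0.0002
gripper_force: 4.3
```

>>> apply_moves:
  steps: [0,0,-0.1,0,0,0,-0.2,0,0,0,-0.2,0,0,0,-0.2,0]

```text
clock: 4.62
position: [0.5047, -0.0328, 0.1333]
ee_rot: [0.0, 0.783, 0.622, 0.001]
contact_force: [-2.3, 0.4, 8.5]
width: -0.0001
gripper_force: 4.4
```

>>> apply_moves:
  steps: [0,0,-0.1,0,0,0,-0.2,0,0,0,-0.2,0,0,0,-0.2,0]

```text
clock: 4.95
position: [0.5048, -0.0328, 0.1313]
ee_rot: [0.0, 0.783, 0.622, 0.001]
contact_force: [-2.6, 0.3, 9.0]
width: 0.0
gripper_force: 4.6
```

>>> apply_moves:
  steps: [0,0,-0.1,0,0,0,-0.15,0,0,0,-0.15,0,0,0,-0.15,0]

```text
clock: 5.28
position: [0.5049, -0.0328, 0.1301]
ee_rot: [0.001, 0.783, 0.622, 0.001]
contact_force: [-2.5, 1.2, 10.4]
width: 0.0003
gripper_force: 5.4
```

>>> apply_moves:
  steps: [0,0,-0.05,0,0,0,-0.1,0,0,0,-0.1,0,0,0,-0.1,0]

```text
clock: 5.62
position: [0.5051, -0.0329, 0.1298]
ee_rot: [0.001, 0.783, 0.622, 0.001]
contact_force: [-3.2, 1.6, 14.5]
width: -0.0001
gripper_force: 7.2
```

The catch has changed over at about 16 mm, with 14.5 N steady. I back off, open, and look for the pop-up.

>>> apply_moves:
  steps: [0,0,0.5,0,0,0,1.5,0,0,0,3,0,0,0,5,0,0,0,7,0,0,0,8,0,0,0,8,0]

```text
clock: 6.2
position: [0.5062, -0.0333, 0.2098]
ee_rot: [0.002, 0.783, 0.622, 0.002]
contact_force: [0.2, 0.8, -0.0]
width: 0.0001
gripper_force: 0.0
```

```bash
python3 - <<'E'
from h import *
b=get_image('side')
f=lambda im,x,y,w,h:cv2.resize(im[y:y+h,x:x+w,::-1],(600,450),interpolation=cv2.INTER_CUBIC)
cv2.imwrite('pics/c3.png',f(b,232,130,100,75))
print(get_state()['position'],get_state()['contact_force'])
E
```

```text
[ 0.50511895 -0.03309735  0.20817315] [-0.58015226  1.15815804 -0.73238164]
```

View pics/c3.png

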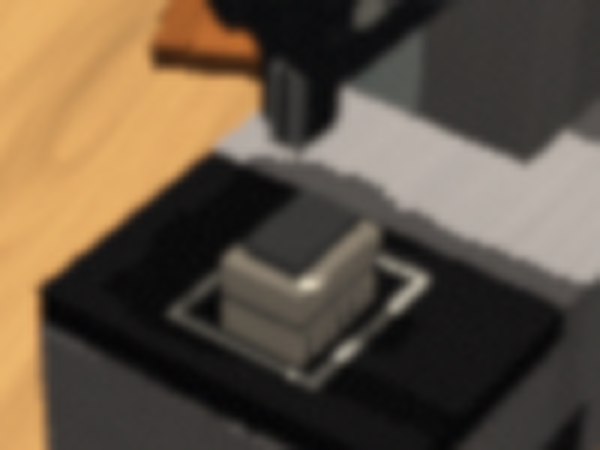

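It has popped up: the pad is at about (305,230) in the crop, with the block's sides exposed. I open and descend to grip it.

>>> apply_moves:
  steps: [0,0,0,0,0,0,0,0,0,0,0,0,0,0,-2,0,0,0,-4,0,0,0,-6,0,0,0,-7.5,0,0,0,-7.5,0]
  jaw: 0

```text
clock: 6.92
position: [0.5014, -0.0324, 0.1286]
ee_rot: [-0.003, 0.783, 0.622, -0.003]
contact_force: [-0.9, -0.2, 0.2]
width: 0.0853
gripper_force: 0.0
```

>>> apply_moves:
  steps: [0,0,0,0,0,0,0,0,0,0,0,0,0,0,0,0,0,0,0,0,0,0,0,0]
  jaw: 255
  newtons: 40

```text
clock: 7.42
position: [0.5051, -0.0331, 0.1335]
ee_rot: [0.001, 0.783, 0.622, 0.001]
contact_force: [-1.4, -0.1, 4.4]
width: 0.0392
gripper_force: 46.8
```

>>> apply_moves:
  steps: [0,0,0.3,0,0,0,0.8,0,0,0,2,0,0,0,3.5,0,0,0,5,0,0,0,7,0,0,0,9,0,0,0,9.5,0]

```text
clock: 8.08
position: [0.506, -0.0332, 0.2303]
ee_rot: [0.002, 0.783, 0.622, 0.002]
contact_force: [1.1, 0.8, -2.2]
width: 0.0389
gripper_force: 46.3
```

>>> apply_moves:
  steps: [0.8,1.7,0,1,2.2,4.6,0,3,3.8,8,0,5,5.4,11.5,0,7,7.1,15,0,10,8.8,18.5,0,10,10.5,22,0,10,11.8,24.8,-1,10]

```text
clock: 8.75
position: [0.6242, 0.2182, 0.2179]
ee_rot: [0.0, 0.726, 0.688, 0.002]
contact_force: [1.3, -0.4, -1.1]
width: 0.0389
gripper_force: 46.2
```

>>> apply_moves:
  steps: [0.8,1.5,-2,0,0.8,1.5,-5,0,0.8,1.5,-8,0,0.8,1.5,-11,0,0.8,1.5,-13,0,0.8,1.5,-14.5,0,0.8,1.5,-15,0,0.8,1.5,-15,0]

```text
clock: 9.42
position: [0.6288, 0.2297, 0.065]
ee_rot: [-0.001, 0.726, 0.688, -0.002]
contact_force: [1.0, -0.7, -1.4]
width: 0.0388
gripper_force: 46.1
```

>>> apply_moves:
  steps: [0,0,-0.2,0,0,0,-0.4,0,0,0,-0.5,0,0,0,-0.5,0]

```text
clock: 9.75
position: [0.6308, 0.2301, 0.063]
ee_rot: [0.0, 0.726, 0.688, 0.001]
contact_force: [-0.2, -1.7, -1.4]
width: 0.0395
gripper_force: 46.1
```

Near the tray floor. I go down by feel.

>>> apply_moves:
  steps: [0,0,-0.1,0,0,0,-0.2,0,0,0,-0.2,0]

```text
clock: 10.0
position: [0.6309, 0.2302, 0.0626]
ee_rot: [0.001, 0.726, 0.688, 0.001]
contact_force: [-2.8, -0.1, 6.6]
width: 0.0393
gripper_force: 47.1
```

Contact. I release and go up.

>>> apply_moves:
  steps: [0,0,0.1,0,0,0,0.1,0,0,0,0.1,0,0,0,0.1,0,0,0,2,0,0,0,5,0,0,0,9,0,0,0,12,0]
  jaw: 0

```text
clock: 10.67
position: [0.6308, 0.2301, 0.1824]
ee_rot: [0.0, 0.726, 0.688, 0.001]
contact_force: [0.6, 1.0, -0.6]
width: 0.0853
gripper_force: 0.0
```

```bash
python3 - <<'E'
from h import *
b=get_image('side');cv2.imwrite('pics/s4.png',cv2.resize(b[:,:,::-1],(800,600),interpolation=cv2.INTER_CUBIC))
print(get_state()['position'],get_state()['contact_force'])
E
```

```text
[0.63432626 0.23107221 0.18950757] [ 2.37757767 -0.61121785  4.27072521]
```

View pics/s4.png

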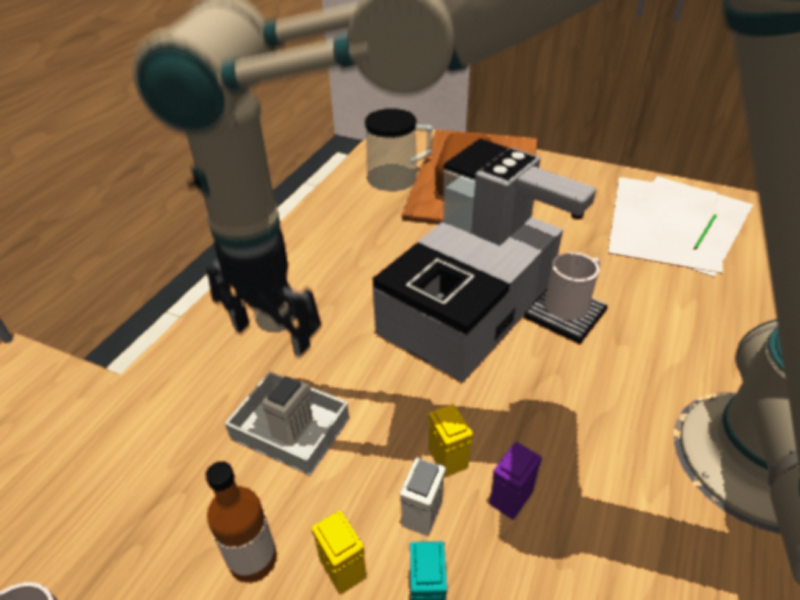

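The spent cartridge stands upright in the tray at (285,410) and the bay is empty. On to the fresh one at (422,492).

>>> apply_moves:
  steps: [-2,0.4,0,1,-5,1,0,2,-8.5,1.6,0,3,-12,2.3,0,4,-15.5,3,0,5,-19,3.7,0,5,-21.7,4.2,0,5,-22.9,4.4,0,5]

```text
clock: 11.38
position: [0.3972, 0.274, 0.18]
ee_rot: [-0.001, 0.695, 0.719, -0.001]
contact_force: [-0.1, -0.2, 0.0]
width: 0.0854
gripper_force: 0.0
```

>>> apply_moves:
  steps: [0,0,-1,0,0,0,-2.5,0,0,0,-4,0,0,0,-5,0,0,0,-5,0]

```text
clock: 11.8
position: [0.4015, 0.2732, 0.1277]
ee_rot: [-0.0, 0.696, 0.718, -0.002]
contact_force: [-1.1, 0.3, -0.3]
width: 0.0854
gripper_force: 0.0
```

```bash
python3 - <<'E'
from h import *
b=get_image('side');cv2.imwrite('pics/s5.png',cv2.resize(b[250:370,200:360,::-1],(800,600),interpolation=cv2.INTER_CUBIC))
print(get_state()['position'],get_state()['contact_force'])
E
```

```text
[0.40209866 0.27354904 0.12885627] [0.4065345  0.09169433 0.26633057]
```

View pics/s5.png

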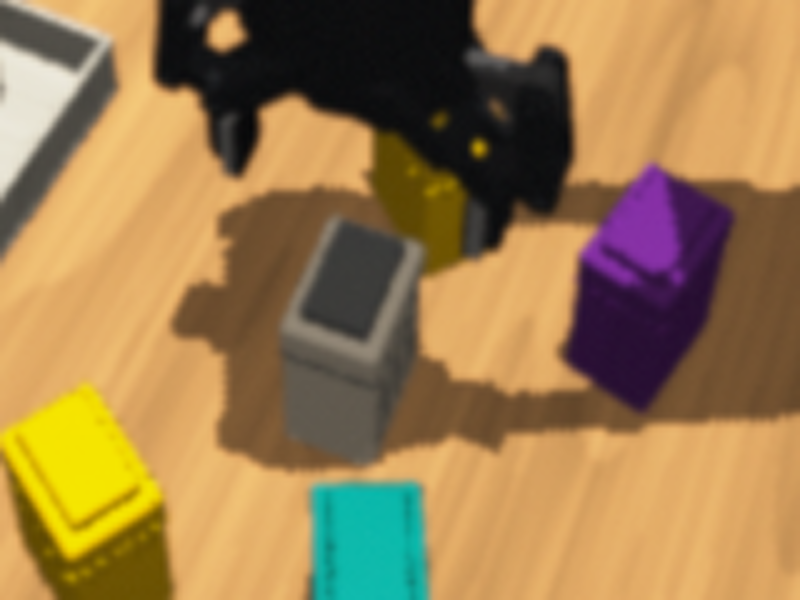

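The open fingers straddle the white cartridge (355,330), well clear of the yellow and purple ones. I descend and grip.

>>> apply_moves:
  steps: [0,0.1,-1.5,0,0,0.1,-3.5,0,0,0.1,-5.5,0,0,0.1,-6.8,0,0,0.1,-7.1,0,0,0.1,-7.1,0]

```text
clock: 12.35
position: [0.4021, 0.2749, 0.0589]
ee_rot: [-0.0, 0.695, 0.719, -0.0]
contact_force: [0.1, -0.8, 0.3]
width: 0.0853
gripper_force: 0.0
```

>>> apply_moves:
  steps: [0,0,0,0,0,0,0,0,0,0,0,0,0,0,0,0,0,0,0,0,0,0,0,0]
  jaw: 255
  newtons: 40

```text
clock: 12.85
position: [0.4024, 0.2754, 0.0604]
ee_rot: [0.001, 0.695, 0.719, 0.001]
contact_force: [-0.2, -1.1, 6.6]
width: 0.0391
gripper_force: 41.1
```

>>> apply_moves:
  steps: [0,0,0.5,0,0,0,2,0,0,0,5,0,0,0,8.5,0,0,0,12,0,0,0,15,0,0,0,17,0,0,0,17,0]

```text
clock: 13.52
position: [0.4034, 0.2762, 0.2337]
ee_rot: [0.001, 0.695, 0.719, 0.004]
contact_force: [1.6, 0.4, -2.1]
width: 0.039
gripper_force: 41.2
```

>>> apply_moves:
  steps: [0.6,-1.9,0,-2,1.7,-5.2,0,-5,2.9,-8.8,0,-8,4.1,-12.4,0,-11,5.3,-16,0,-14,6.5,-19.6,0,-15,7.7,-23.2,0,-15,8.8,-26.6,0,-15]

```text
clock: 14.18
position: [0.4884, 0.0072, 0.2273]
ee_rot: [-0.001, 0.783, 0.622, -0.001]
contact_force: [1.0, 0.1, -3.2]
width: 0.0391
gripper_force: 41.0
```

>>> apply_moves:
  steps: [0.9,-2.7,0,0,1.4,-4.3,0,0,1.4,-4.3,-1,0,1.4,-4.3,-2,0,1.4,-4.3,-2.8,0,1.4,-4.3,-2.8,0,1.4,-4.3,-2.8,0]

```text
clock: 14.77
position: [0.5022, -0.0327, 0.2]
ee_rot: [-0.001, 0.783, 0.622, -0.001]
contact_force: [-0.0, 0.1, -2.6]
width: 0.0391
gripper_force: 41.0
```

```bash
python3 - <<'E'
from h import *
b=get_image('side');cv2.imwrite('pics/s6.png',cv2.resize(b[120:225,222:362,::-1],(800,600),interpolation=cv2.INTER_CUBIC))
print(get_state()['position'],get_state()['contact_force'],get_state()['ee_rot'])
E
```

```text
[ 0.50288519 -0.03286605  0.200831  ] [ 0.05321982 -0.36818744 -1.8569707 ] [-5.08508206e-04  7.82732472e-01  6.22358056e-01 -2.63176861e-04]
```

View pics/s6.png

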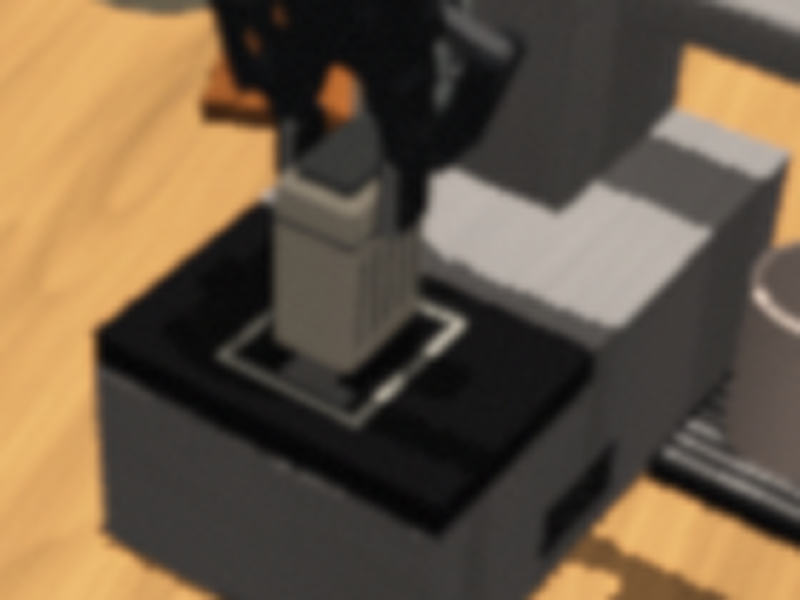

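```bash
python3 - <<'E'
from m import *
s=800/140
for nm,pts,z in(('blk',[(273,340),(350,373),(419,305)],.141),('outl',[(220,353),(357,425),(467,322)],.130)):
    P=[p2w('side',(x+.5)/s-.5+222,(y+.5)/s-.5+120,z)[:2] for x,y in pts]; print(nm,((P[0]+P[2])/2).round(4),[np.linalg.norm(P[i+1]-P[i]).round(4) for i in(0,1)],[np.degrees(np.arctan2(*(P[i+1]-P[i])[::-1])).round(1) for i in(0,1)])
E
```

```text
blk [ 0.502  -0.0352] [np.float64(0.0382), np.float64(0.0542)] [np.float64(169.8), np.float64(-101.5)]
outl [ 0.5037 -0.0378] [np.float64(0.0728), np.float64(0.0828)] [np.float64(164.8), np.float64(-103.5)]
```

>>> apply_moves:
  steps: [0.2,-0.2,0,0,0.2,-0.2,-0.4,0,0.2,-0.2,-0.8,0,0.2,-0.2,-1.2,0,0.2,-0.2,-1.6,0,0.2,-0.2,-1.9,0,0.2,-0.2,-2.2,0,0.2,-0.2,-2.2,0]

```text
clock: 15.48
position: [0.5051, -0.0357, 0.1785]
ee_rot: [-0.001, 0.783, 0.622, -0.0]
contact_force: [0.2, 1.7, -4.0]
width: 0.0391
gripper_force: 41.4
```

>>> apply_moves:
  steps: [0,0,-0.5,0,0,0,-1,0,0,0,-1.5,0,0,0,-2,0,0,0,-2.5,0,0,0,-3,0,0,0,-3.5,0,0,0,-3.8,0]

```text
clock: 16.15
position: [0.5054, -0.0357, 0.1406]
ee_rot: [-0.0, 0.783, 0.622, 0.0]
contact_force: [0.6, 3.4, 0.0]
width: 0.0396
gripper_force: 41.8
```

>>> apply_moves:
  steps: [0,0,-0.2,0,0,0,-0.4,0,0,0,-0.5,0,0,0,-0.5,0]

```text
clock: 16.48
position: [0.5054, -0.0357, 0.1361]
ee_rot: [-0.0, 0.783, 0.622, 0.0]
contact_force: [0.5, 3.8, -1.8]
width: 0.0392
gripper_force: 41.5
```

>>> apply_moves:
  steps: [0,0.1,-0.1,0,0,0.1,-0.2,0,0,0.1,-0.2,0]

```text
clock: 16.73
position: [0.5054, -0.0356, 0.1348]
ee_rot: [0.001, 0.783, 0.622, -0.0]
contact_force: [-1.1, 1.3, 2.7]
width: 0.0392
gripper_force: 42.2
```

Seated on the platform. I release, rise and shut the fingers.

>>> apply_moves:
  steps: [0,0,0,0,0,0,0,0,0,0,0,0,0,0,0,0,0,0,1.5,0,0,0,4,0,0,0,6,0,0,0,6,0]
  jaw: 0

```text
clock: 17.4
position: [0.5083, -0.0357, 0.1983]
ee_rot: [0.003, 0.783, 0.622, 0.003]
contact_force: [0.6, -0.6, 0.6]
width: 0.0858
gripper_force: 0.0
```

>>> apply_moves:
  steps: [0,0,0,0,0,0,0,0,0,0,0,0,0,0,0,0,0,0,0,0,0,0,-0.6,0,0,0,-1.2,0,0,0,-1.6,0]
  jaw: 255

```text
clock: 18.07
position: [0.5049, -0.0349, 0.1771]
ee_rot: [-0.001, 0.783, 0.622, -0.001]
contact_force: [-0.5, 0.5, -0.9]
width: -0.0003
gripper_force: 0.0
```

```bash
python3 - <<'E'
from h import *
b=get_image('side');cv2.imwrite('pics/s7.png',cv2.resize(b[120:225,222:362,::-1],(800,600),interpolation=cv2.INTER_CUBIC))
print(get_state()['position'],get_state()['contact_force'])
E
```

```text
[ 0.50436683 -0.034752    0.17645353] [-1.13290696  0.41206219 -1.39558835]
```

View pics/s7.png

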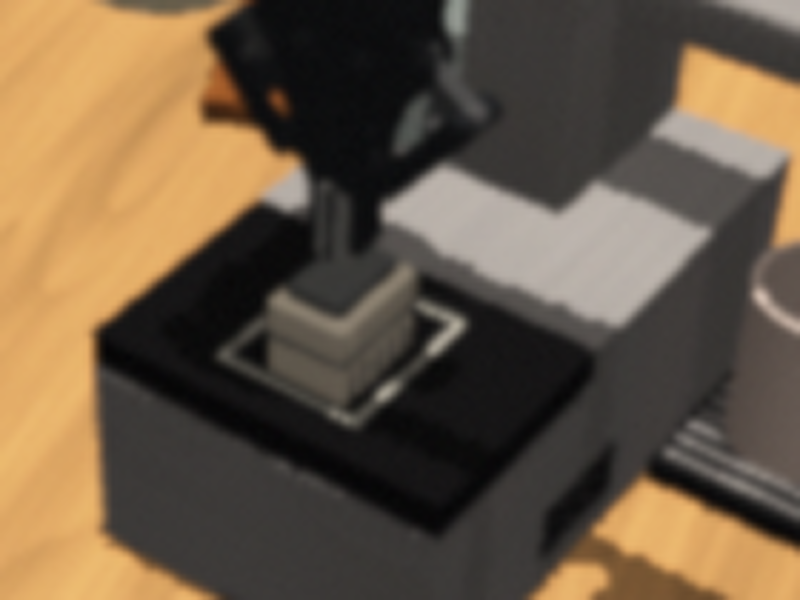

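The fresh one sits square in the bay at popped-up height, with the fingers over its pad. I press slowly.

>>> apply_moves:
  steps: [0,0,-0.2,0,0,0,-0.4,0,0,0,-0.6,0,0,0,-0.8,0,0,0,-1.0,0,0,0,-1.2,0,0,0,-1.4,0,0,0,-1.5,0]

```text
clock: 18.78
position: [0.5056, -0.035, 0.1637]
ee_rot: [0.0, 0.783, 0.622, 0.0]
contact_force: [-0.9, 0.7, 4.4]
width: 0.0002
gripper_force: 2.1
```

>>> apply_moves:
  steps: [0,0,-0.15,0,0,0,-0.3,0,0,0,-0.45,0,0,0,-0.6,0,0,0,-0.75,0,0,0,-0.9,0,0,0,-1.05,0,0,0,-1.2,0]

```text
clock: 19.45
position: [0.5057, -0.035, 0.1517]
ee_rot: [0.0, 0.783, 0.622, 0.0]
contact_force: [-0.7, 0.2, 6.1]
width: -0.0001
gripper_force: 3.2
```

>>> apply_moves:
  steps: [0,0,-0.15,0,0,0,-0.3,0,0,0,-0.45,0,0,0,-0.6,0,0,0,-0.7,0,0,0,-0.8,0,0,0,-0.9,0,0,0,-0.9,0]

```text
clock: 20.12
position: [0.5057, -0.035, 0.1427]
ee_rot: [0.0, 0.783, 0.622, 0.0]
contact_force: [-0.1, 0.3, 6.5]
width: -0.0003
gripper_force: 3.5
```

>>> apply_moves:
  steps: [0,0,-0.1,0,0,0,-0.2,0,0,0,-0.3,0,0,0,-0.4,0,0,0,-0.5,0,0,0,-0.6,0,0,0,-0.7,0,0,0,-0.7,0]

```text
clock: 20.78
position: [0.5057, -0.035, 0.1359]
ee_rot: [0.0, 0.783, 0.622, 0.0]
contact_force: [-1.4, -0.8, 8.5]
width: 0.0002
gripper_force: 4.0
```

>>> apply_moves:
  steps: [0,0,-0.1,0,0,0,-0.2,0,0,0,-0.3,0,0,0,-0.4,0,0,0,-0.4,0]

```text
clock: 21.2
position: [0.5058, -0.035, 0.132]
ee_rot: [0.0, 0.783, 0.622, 0.0]
contact_force: [-2.7, 0.2, 9.7]
width: -0.0001
gripper_force: 4.3
```

>>> apply_moves:
  steps: [0,0,-0.1,0,0,0,-0.2,0,0,0,-0.2,0,0,0,-0.2,0]

```text
clock: 21.53
position: [0.5058, -0.035, 0.1309]
ee_rot: [0.001, 0.783, 0.622, 0.001]
contact_force: [-3.1, 0.8, 14.6]
width: 0.0001
gripper_force: 6.8
```

>>> apply_moves:
  steps: [0,0,0,0,0,0,0,0,0,0,0,0]

```text
clock: 21.78
position: [0.5058, -0.035, 0.1309]
ee_rot: [0.001, 0.783, 0.622, 0.001]
contact_force: [-2.5, 0.7, 13.3]
width: 0.0003
gripper_force: 6.8
```

>>> apply_moves:
  steps: [0,0,0.2,0,0,0,0.5,0,0,0,1,0,0,0,1.5,0,0,0,3,0,0,0,6,0,0,0,10,0,0,0,13,0]

```text
clock: 22.45
position: [0.5055, -0.035, 0.2608]
ee_rot: [0.0, 0.783, 0.622, 0.0]
contact_force: [0.3, 0.2, -0.4]
width: 0.0003
gripper_force: 0.0
```

```bash
python3 - <<'E'
from h import *
b=get_image('side');cv2.imwrite('pics/s8.png',cv2.resize(b[:,:,::-1],(800,600),interpolation=cv2.INTER_CUBIC))
print(get_state()['position'],get_state()['contact_force'])
E
```

```text
[ 0.50893665 -0.03561288  0.26684437] [ 2.05941313 -0.48947933  4.78559326]
```

View pics/s8.png

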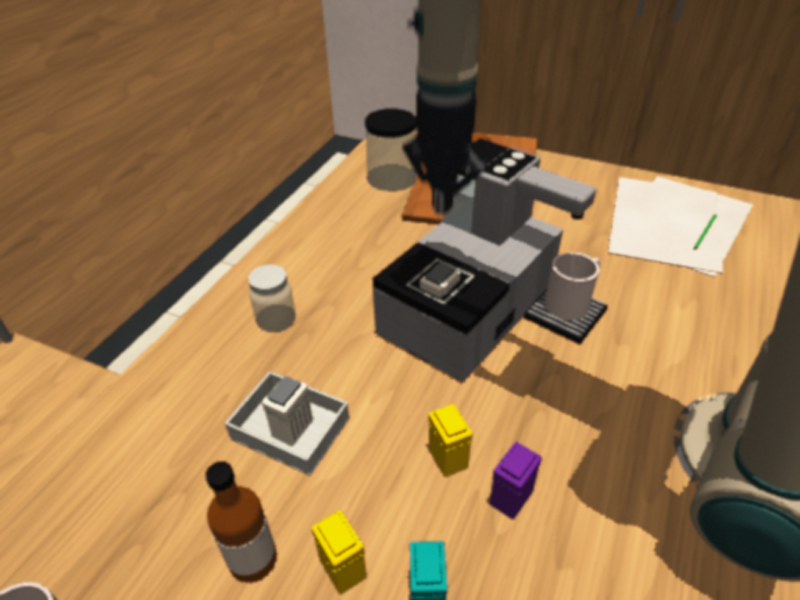

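The fresh cartridge is held low at (440,277), as the old one was. The spent one stands in the tray and everything else is unmoved. I let it settle, then hand in.

>>> apply_moves:
  steps: [0,0,0,0,0,0,0,0,0,0,0,0,0,0,0,0,0,0,0,0,0,0,0,0]

```text
clock: 23.0
position: [0.505, -0.0349, 0.2582]
ee_rot: [-0.001, 0.783, 0.622, -0.001]
contact_force: [0.3, 0.8, 0.3]
width: 0.0004
gripper_force: 0.0
```

```bash
python3 - <<'E'
from h import *
a=cv2.imread('pics/side0.png',0)[160:200,262:302]; b=cv2.cvtColor(get_image('side'),cv2.COLOR_RGB2GRAY)
r=cv2.matchTemplate(b[150:210,252:312],a,cv2.TM_CCOEFF_NORMED); print(cv2.minMaxLoc(r),'expect (10,10)')
if r[10,10]>.8: print(sign_off())
E
```

```text
(-0.14412523806095123, 0.8918308615684509, (0, 0), (10, 10)) expect (10,10)
the job is handed in; nothing more can be done
None
```

The job is handed in: the spent cartridge stands upright in the tray, the fresh one is held down in the bay at the old one's height as far as the camera shows, and the mug, oil bottle and sugar jar were left alone; the highest pressing force I read was about 15 N, and it took about 23 s.

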